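Hold a serving-board glue-up against the sprung fence

TASK

Square up the three loose staves of a serving board on the gluing jig for a colleague who is about to clamp them: butt one end of every stave against the side stop and close the staves up into one tight, flat row against the blue sprung fence. Then press steadily on the row so that the fence's pointer stands in the green, and finish while still holding it there, without ever pushing the pointer into the red. Push only on the staves, not on the fence, and leave the glue bottle, jar and hammer where they are.

Things in the scene. Friction and masses are not known exactly. Their poses are not given: they have to be found in the camera images.
- jig: gluing jig fixed to the table; position and yaw vary. Grey base plate 300 x 320 x 12 mm (its top, the bed, at z = 12 mm); origin under its centre at table height; +x away from the robot towards the fence, +y along the fence towards the side stop. A plywood back bar, 22 mm high above the bed, stands behind the fence at jig x = 129 to 147 mm
- stop_face (a point): point on the flat face of the side stop, at jig (-33, +100) mm, 11 mm above the bed; axes as the jig's. The stop is an aluminium bar 22 mm high above the bed; its face looks to jig -y and runs from jig x = -128 to +62 mm. A stave butted against it has its origin at jig y = +10 mm
- green_mark (a point): centre of the green patch on top of the press scale, a block beside the fence at jig x = 62 to 130, y = 120 to 156 mm, top 37 mm above the table. Colours from the robot's side outward: white, green (pointer at 12 to 24 mm of fence travel), yellow (24 to 30), red (30 and more)
- fence_face (a point): point on the blue fence's flat front face at jig y = 0, 11 mm above the bed; moves with it; axes as the jig's. At rest the face is at jig x = +70 mm. Fence 186 long (y = -93 to +93) x 26 high x 18 mm; its thin black pointer reaches over the scale, robot-side edge in line with the face. In a closed row the stave origins are 20, 60, 100 mm and the nearest side 120 mm before the face
- fence (a joint): travel of the sprung fence away from the robot (jig +x) in m: 0 at rest, end stop at 0.036. Springs of 0.6 N per mm and almost no friction: force on the fence = 600 N/m x travel. Green is 0.012 to 0.024 (7 to 14.5 N), red from 0.030. It springs back when let go
- stave_dark: dark brown hardwood stave, a flat bar 40 (own x) x 180 (own y, its length) x 22 mm (z), about 120 g, lying loose on the jig's bed; origin at the centre of its underside. Starts roughly parallel to the fence, some 10 to 25 mm gaps between staves; their order from the fence varies and does not matter
- stave_mid: mid-brown hardwood stave, a flat bar 40 (own x) x 180 (own y, its length) x 22 mm (z), about 110 g, lying loose on the jig's bed; origin at the centre of its underside. Starts roughly parallel to the fence, some 10 to 25 mm gaps between staves; their order from the fence varies and does not matter
- stave_pale: pale hardwood stave, a flat bar 40 (own x) x 180 (own y, its length) x 22 mm (z), about 100 g, lying loose on the jig's bed; origin at the centre of its underside. Starts roughly parallel to the fence, some 10 to 25 mm gaps between staves; their order from the fence varies and does not matter
- glue: bystander: white glue bottle with orange cap, 58 mm across, 155 mm tall, upright on the table beyond the side stop; origin at the centre of its underside
- jar: bystander: amber glass jar with brass lid, 72 mm across, 85 mm tall, on the table on the side stop's side of the jig; origin at the centre of its underside
- hammer: bystander: hammer with a wooden handle lying on the table on the jig's other (-y) side, roughly along jig x; origin below its middle
There are look-alikes about, which are no part of the job. Leave any pink or yellow look-alike of the stave_mid alone. What is shaped like the stave_dark but yellow is not meant.

How it is judged:
By the outcome, as a careful person would: the job done as asked, in the order asked, and still so for the second after the job is handed in, while the arm keeps its last pose, push and grip.
It also fails if it takes over 72 s, if anything falls off the work surface, if the arm or the gripper's body presses on something with over 40 N, if the wrist force passes 120 N, or if a joint passes its speed limit or range.

ROBOT

A 7-joint arm with a two-finger parallel gripper is mounted at the origin on the work surface. World frame = base frame: x ahead of the robot, y to its left, z up, the work surface at z = 0. Lengths are in m, angles in rad, forces in N, time in s.
With the tool pointing down it reaches from about 0.425 to 0.875 m from the base axis. Payload 8.4 kg.
Tool frame: the origin (TCP) lies between the finger pads; the fingertips stand 19 mm ahead of it and the grasp point (between the pads) is the TCP; z points along the fingers, y is the line along which they close (so a half turn about z gives the same grasp; the last joint's range is limited). The gripper opens to 85 mm and grips with 20 to 120 N. Pads are 22 mm wide; open, the fingers measure 114 mm over their backs; the gripper's body (76 mm by 85 mm) begins 54 mm behind the grasp point. The pads swing forward as they close: fully open they stand 13 mm farther back than shut.
Start: joints at [-0.099, 0.333, 0.04, 1.465, -0.013, 1.343, -0.059], TCP at [0.65, -0, 0.25] pointing down, gripper open.
Joint ranges: [-2.58, 2.58], [-0.38, 2.09], [-1.3, 1.39], [0.25, 2.4], [-1.5, 4.64], [0.08, 2.09], [-2.65, 2.65]. Speed limits (rad/s): [2.22, 2.22, 2.79, 2.79, 3.14, 3.14, 3.14].

INTERFACE

Orientations are given as a unit quaternion [x, y, z, w].
In Python, from rig import status, grab_frame, camera_model, r, look_for, silhouettes gives the robot as it stands.
- The arm moves only by the shell command python3 -m jog 'ROWS' [OPENING] [FORCE]. ROWS is JSON, a list that holds one entry, the list of rows, each a list of 4 numbers: the shift along the tool's x, y, z scaled (see below), then the turn about the tool's z scaled (see below). In form: [[[x, y, z, roll], ...]]. A call has 1 to 12 rows; each row is the pose to reach, as a shift and turn from the pose commanded when the call began, along the tool's axes at that moment, turning the shorter way round; what a row does not reach only later rows make up. The controller multiplies each number of a shift by 0.08 m and each number of a turn by 2 pi rad. A row lasts 1/8 s, in which the tool goes at most 62.5 mm and 10.7 degrees, less where a joint would pass 70% of its speed; a pose out of reach is approached as far as the arm can. A call with a number of a shift or a turn outside -1 to 1 is refused whole. A call with a gripper value outside its range is refused whole. OPENING is the closure, from -1 (fully open) to 1 (shut), set as the call begins (- or left out, the last holds). The fingers move at their own pace and stop on an object; FORCE is the grip in N (left out, the last holds). Time passes only in rows, so rows that repeat a pose let the fingers close. It gives the time, the measured TCP pose, the force, the opening and the grip force at its end, in the units of the state.
- status.read_state(): the state, without advancing time (a new reading comes with each control period).
- grab_frame(name): name is "scene" or "side" or "wrist"; returns (picture, depth): 420x560x3 uint8, red, green, blue; 420x560 float32, m along the optical axis (not along the pixel's ray), 0 where there is no reading.
- camera_model(name): a dict with "fx", "fy", "cx", "cy" (pixels), "R" (3x3) and "t" (3): a world point X has camera coordinates R X + t. Camera axes: x right, y down, z forward; pixel columns grow to the right and rows downward; lengths in m; the calibration is good to about 2 mm. A picture is of the moment at which its call begins: read the wrist's pose just before it. camera_model takes no time and is no camera call; for the wrist camera it gives the pose at the moment of the call.
- r.close_job(): hands the job in; it is judged then, once.
Trained networks look in the newest picture that a camera, given by its name, has taken for a name from the list of things; names that differ only in an ending like _2 or _b are one class to them, and where a whole thing is asked for, a point or a joint stands for the part that bears it (a point fixed in the world has none). Each returns a list of dicts, best first, with "conf" (0 to 1); they miss things now and then, are a little off and sometimes report something else, mostly with a low value. They report only what shows in the picture. A call takes as long as a camera call. They do not tell look-alikes from the thing itself.
- look_for(camera, target): "box" ([left, top, right, bottom] as shares, 0 to 1, of the picture: columns of its width, rows of its height, round what is visible of it).
- silhouettes(camera, target): "region" (420x560 bool, what is visible of it) and "box" ([left, top, right, bottom] as shares, 0 to 1, of the picture: columns of its width, rows of its height, round what is visible of it).
The state is a dict: "t": time; "joint_positions": joint angles; "dq": joint speeds; "effort": joint torques, N m; "tool_pos": TCP position; "tool_rot": TCP orientation; "contact_force": force on the tool from outside, world axes, zero at the start; "wrist_torque": the same for the moment, N m; "opening": finger opening in m; "grip_force": force on a finger pad.
Only numpy, scipy, OpenCV 4.12 (cv2) and the standard library are available. Lean on these libraries where they do the work, as an engineer would, in place of code of your own. Each camera call takes 0.05 s, during which the arm holds its last target. There are 200 camera calls.

## Working session

There is one attempt and no reset: what is moved stays moved. The work goes in short steps, Python scripts to look and compute and a shell command to move; the robot and the scene stay as the last step left them, time stands still between calls to the robot, and variables do not carry over. Pictures are saved under pics/ and viewed, at most 10 in all, crops included, and the job is handed in when it is done.

```bash
ls; mkdir -p pics; python3 - <<'E'
from rig import status, grab_frame, camera_model, silhouettes
import cv2,numpy as np
print(status.read_state())
for n in("scene","side"):
    p,d=grab_frame(n); cv2.imwrite(f"pics/{n}0.png",p[...,::-1]); np.savez(f"{n}0.npz",p=p,d=d)
    m=camera_model(n); print(n,m)
    for t in("stave_dark","stave_mid","stave_pale","green_mark","fence_face","stop_face","jig","glue","jar","hammer"):
        r=silhouettes(n,t)
        print(t,[(round(x["conf"],2),(np.array(x["box"])*[560,420,560,420]).round().astype(int).tolist()) for x in r[:4]])
E
```

```text
pics
{'t': 0.0, 'joint_positions': array([-0.09920314,  0.33393007,  0.03986328,  1.46626808, -0.01341134,
        1.34332978, -0.05849728]), 'dq': array([-1.14036408e-04,  1.99585124e-05, -6.29371914e-05,  1.28861149e-03,
       -6.94822478e-04,  1.67588295e-03,  1.66584949e-05]), 'effort': array([ 4.63630895e-04, -6.58554840e+01,  1.36586554e+00, -4.05554795e+01,
        1.68904377e-02,  1.27170872e-02, -1.99809978e-05]), 'tool_pos': array([ 6.49565088e-01, -1.48821967e-05,  2.49410278e-01]), 'tool_rot': array([ 7.07107931e-01,  7.07105139e-01, -6.24251883e-04, -5.54076926e-04]), 'contact_force': array([ 0.69931981, -0.38245212, -0.28344327]), 'wrist_torque': array([ 0.03016646, -0.00113676, -0.02725451]), 'grip_force': 0.0, 'opening': 0.08520677380290123}
scene {'fx': 398.06364017225866, 'fy': 398.06364017225866, 'cx': 279.947976750783, 'cy': 208.72950816525068, 'R': array([[ 0.44613577,  0.89493728, -0.00708117],
       [ 0.63559767, -0.32240264, -0.70147853],
       [-0.63006228,  0.30845389, -0.7126554 ]]), 't': array([-0.17980679, -0.30990962,  1.75391616])}
stave_dark [(0.78,
[... 679 characters left out ...]
172945],
       [-0.16164486,  0.46476246, -0.87055545],
       [ 0.28265567, -0.82339271, -0.49206728]]), 't': array([0.46643318, 0.16634664, 1.29659057])}
stave_dark [(0.85, [245, 203, 292, 242]), (0.84, [286, 151, 327, 172])]
stave_mid [(0.97, [315, 271, 355, 324]), (0.94, [262, 214, 309, 247]), (0.84, [219, 324, 287, 383])]
stave_pale [(0.76, [234, 200, 276, 234])]
green_mark [(0.72, [205, 199, 259, 237]), (0.66, [193, 194, 329, 273])]
fence_face [(0.75, [216, 198, 260, 226])]
stop_face [(0.63, [191, 195, 329, 273])]
jig [(0.68, [187, 191, 327, 275]), (0.27, [231, 200, 276, 233])]
glue [(0.76, [165, 210, 190, 267])]
jar [(0.62, [183, 240, 212, 284])]
hammer [(0.95, [285, 179, 361, 200])]
```

```bash
python3 - <<'E'
import cv2
a=cv2.imread("pics/scene0.png")[140:330,100:400];b=cv2.imread("pics/side0.png")[130:400,140:400]
cv2.imwrite("pics/c1.png",cv2.resize(a,None,fx=2.6,fy=2.6,interpolation=2))
cv2.imwrite("pics/c2.png",cv2.resize(b,None,fx=2.2,fy=2.2,interpolation=2))
E
```

```text
(no output)
```

View pics/c1.png

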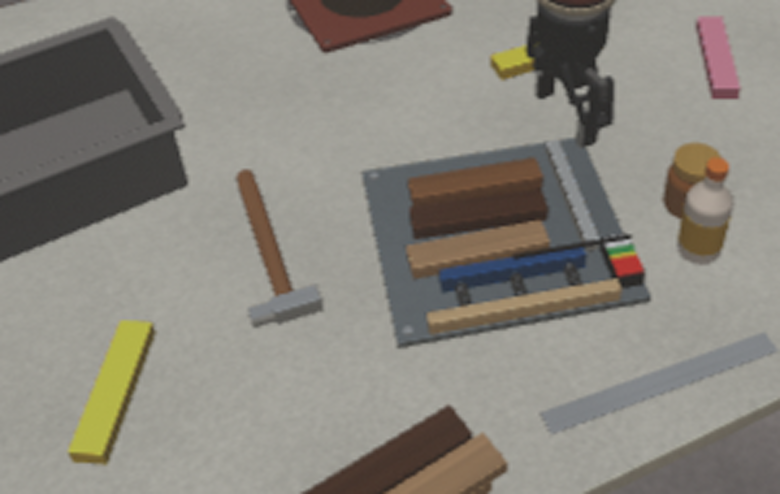

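View pics/c2.png

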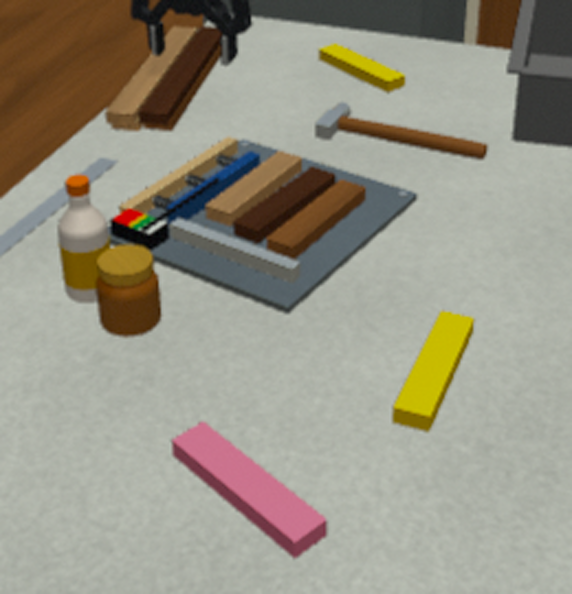

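The jig's staves, scene pixels: mid (285,211), dark (281,223), pale (281,234). Look-alikes: pink (375,163), yellow (300,164), yellow (142,290), and a spare dark/pale stack at the table's far edge (about (250,320)). I want the three on the grey jig plate.

```bash
cat > lib.py <<'E'
import numpy as np, cv2
from rig import status, grab_frame, camera_model, silhouettes
def cloud(n,p,d,m):
    v,u=np.mgrid[:420,:560]
    c=np.stack([(u-m["cx"])/m["fx"]*d,(v-m["cy"])/m["fy"]*d,d],-1)
    return (c-m["t"])@m["R"]
def rect(X):
    (c,s,a)=cv2.minAreaRect((X[:,:2]*1000).astype(np.float32))
    return np.round(c,1),np.round(s,1),round(a,1)
def comps(X,k,lo,hi,minpx=60):
    mk=(k&(X[...,2]>lo)&(X[...,2]<hi)).astype(np.uint8)
    n,l,st,_=cv2.connectedComponentsWithStats(mk)
    return [X[l==i] for i in range(1,n) if st[i,4]>=minpx]
E
python3 - <<'E'
from lib import *
p,d=grab_frame("wrist");m=camera_model("wrist");cv2.imwrite("pics/w0.png",p[...,::-1])
print(m["R"].round(3).tolist(),m["t"].round(3),m["fx"])
for n in("scene","side","wrist"):
    if n!="wrist":
        z=np.load(n+"0.npz");p,d=z["p"],z["d"];m=camera_model(n)
    X=cloud(n,p,d,m);h=cv2.cvtColor(p,cv2.COLOR_RGB2HSV)
    roi=(d>0)&(np.hypot(X[...,0]-.68,X[...,1])<.5)
    print(n,"table z",np.median(X[roi&(abs(X[...,2])<.006)][:,2]))
    br=roi&(h[...,0]<25)&(h[...,1]>70)
    for c in comps(X,br,.028,.042): 
        print(" brown",rect(c),len(c),np.median(c[:,2]).round(4))
    bl=roi&(h[...,0]>100)&(h[...,0]<130)&(h[...,1]>130)
    for c in comps(X,bl,.02,.06,30): print(" blue",rect(c),len(c))
    for c in comps(X,roi,.006,.018,300): print(" plate",rect(c),len(c))
E
```

```text
[[1.0, 0.0, 0.0], [0.0, -0.962, 0.274], [0.0, -0.274, -0.962]] [-0.649 -0.036  0.379] 335.87455006140124
scene table z 0.000194310538138436
 brown (array([502. , -40.2]), array([180.6,  46.9]), 78.2) 432 0.0339
 brown (array([551.5, -60.8]), array([175.8,  46.6]), 74.6) 487 0.0339
 brown (array([614.3, -91.7]), array([179. ,  56.4]), 79.6) 531 0.0339
 brown (array([718.8, -60.8]), array([275.8,  46.7]), 83.3) 478 0.0341
 brown (array([ 873.3, -337.1]), array([ 95., 257.]), 8.5) 2518 0.0396
 blue (array([661.7, -67.9]), array([177.7,  16.1]), 74.8) 141
 plate (array([562.7, 103.7]), array([ 35.6, 195.9]), 76.0) 352
 plate (array([580.5, -48. ]), array([318.9, 305.7]), 76.2) 2024
side table z -0.0009682978085205992
 brown (array([ 871.4, -331.8]), array([ 99., 265.]), 8.2) 841 0.038
 brown (array([716.1, -59.6]), array([278.9,  44.9]), 82.7) 329 0.0329
 brown (array([607.5, -85.8]), array([185.1,  45.1]), 77.7) 436 0.0326
 brown (array([551.6, -58.7]), array([185.9,  43.7]), 74.6) 475 0.0326
 brown (array([498.5, -36.7]), array([183. ,  44.8]), 75.3) 497 0.0325
 brown (array([715.7, 20
[... 195 characters left out ...]
4, -44.2]), array([326.6, 303.1]), 76.0) 2154
wrist table z -0.0009682978085205992
 brown (array([ 871.4, -331.8]), array([ 99., 265.]), 8.2) 841 0.038
 brown (array([716.1, -59.6]), array([278.9,  44.9]), 82.7) 329 0.0329
 brown (array([607.5, -85.8]), array([185.1,  45.1]), 77.7) 436 0.0326
 brown (array([551.6, -58.7]), array([185.9,  43.7]), 74.6) 475 0.0326
 brown (array([498.5, -36.7]), array([183. ,  44.8]), 75.3) 497 0.0325
 brown (array([715.7, 203.6]), array([40.3, 15.7]), 12.4) 67 0.0351
 brown (array([632.1, 234.4]), array([68.2, 27.9]), 34.0) 119 0.0347
 blue (array([666.5, -59.6]), array([203.2,  39.2]), 76.0) 339
 plate (array([580.4, -44.2]), array([326.6, 303.1]), 76.0) 2154
```

View pics/w0.png

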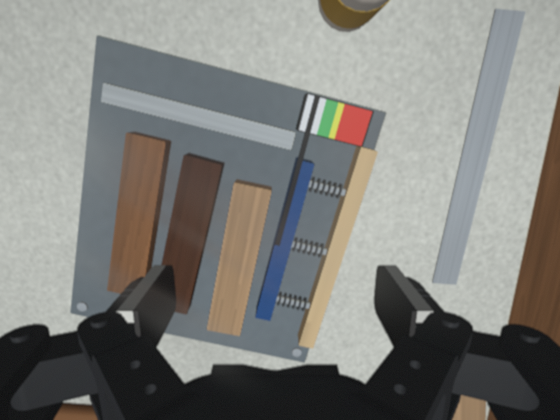

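The picture shows the three staves clear on the plate: mid (140,215), dark (195,235), pale (240,255). The stop bar is at (200,115), the fence at (285,240) and the scale at (335,118). I'll measure in the jig frame from this view.

```bash
cat > meas.py <<'E'
from lib import *
def look(verbose=True,J=None):
    m=camera_model("wrist");p,d=grab_frame("wrist")
    X=cloud("wrist",p,d,m);h=cv2.cvtColor(p,cv2.COLOR_RGB2HSV)
    return p,d,X,h
def jig(X,J):
    c,s=np.cos(J[2]),np.sin(J[2]);D=X[...,:2]-J[:2]
    return np.stack([D[...,0]*c+D[...,1]*s,-D[...,0]*s+D[...,1]*c],-1)
def staves(X,h,d,J):
    br=(d>0)&(h[...,0]<25)&(h[...,1]>50)
    for c in comps(X,br,.026,.042,200):
        q=jig(c,J)*1000
        k=(abs(q[:,0])<120)&(abs(q[:,1])<160)
        if k.sum()<200: continue
        print(" brown jig",*cv2.minAreaRect(q[k].astype(np.float32)),"lo/hi",np.percentile(q[k],[1,99],axis=0).round(1).tolist(),round(float(np.median(c[:,2])),4))
E
python3 - <<'E'
from meas import *
p,d,X,h=look()
print("table",np.median(X[(abs(X[...,2])<.006)][:,2]))
for c in comps(X,d>0,.006,.018,2000): print("plate",rect(c),len(c),np.median(c[:,2]))
# metal stop: low sat bright at z~34mm
for c in comps(X,(d>0)&(h[...,1]<60)&(h[...,2]>110),.028,.04,150): print("stop",rect(c),len(c))
bl=(d>0)&(h[...,0]>100)&(h[...,0]<130)&(h[...,1]>130)
for c in comps(X,bl,.025,.06,100): print("blue",rect(c),len(c),np.median(c[:,2]))
J=np.array([.5805,-.046,np.radians(-14)])
staves(X,h,d,J)
E
```

```text
table 0.0007091066230220932
plate (array([581. , -45.5]), array([320. , 300.4]), 76.0) 32961 0.012613745396119388
stop (array([575.7,  68.1]), array([ 18.1, 190. ]), 76.0) 3737
stop (array([679.6,  72.1]), array([35.7,  6.6]), 75.7) 274
stop (array([691.5,  69. ]), array([35.9,  7.4]), 74.7) 276
blue (array([675.9,  -3. ]), array([54.9, 10.3]), 76.4) 481 0.03915398044873766
blue (array([ 643.6, -120. ]), array([69.1, 17.2]), 76.2) 771 0.03906580153628354
 brown jig (110.15304565429688, 138.29098510742188) (19.47601318359375, 35.72824478149414) 0.26158955693244934 lo/hi [[100.6, 120.9], [119.7, 155.6]] 0.0349
 brown jig (-79.71173095703125, -11.646713256835938) (40.21338653564453, 179.92330932617188) 0.12231549620628357 lo/hi [[-98.9, -96.4], [-60.0, 77.6]] 0.0345
 brown jig (-23.394203186035156, -19.752029418945312) (179.03463745117188, 39.217159271240234) 88.39559173583984 lo/hi [[-41.8, -103.0], [-2.7, 68.8]] 0.0346
 brown jig (36.605735778808594, -34.671302795410156) (39.720367431640625, 180.7787628173828) 1.8099716901779175 lo/hi [[16.0, -121.6], [56.9, 55.0]] 0.0346
```

```bash
python3 -m jog '[[[-1,-0.88,1,-0.211],[-1,-0.88,1,-0.211],[-1,-0.88,1,-0.211],[-1,-0.88,1,-0.211],[-1,-0.88,1,-0.211],[-1,-0.88,1,-0.211],[-1,-0.88,1,-0.211],[-1,-0.88,1,-0.211],[-1,-0.88,1,-0.211]]]' 1 20
cat > pose.py <<'E'
from meas import *
from scipy.spatial.transform import Rotation as R
J=np.array([.581,-.0455,np.radians(-14)])
def pose():
    s=status.read_state();T=R.from_quat(s["tool_rot"]).as_matrix()
    q=jig(s["tool_pos"],J)*1000
    c=np.cos(J[2]),np.sin(J[2]);f=s["contact_force"]
    ty=np.degrees(np.arctan2(T[1,1],T[0,1]))
    print("t%.2f jig x%.1f y%.1f z%.1f toolyaw-err %.2f F jig x%.1f y%.1f z%.1f open %.4f"%(s["t"],q[0],q[1],s["tool_pos"][2]*1000,ty-76,f[0]*c[0]+f[1]*c[1],-f[0]*c[1]+f[1]*c[0],f[2],s["opening"]),T[2].round(3))
if __name__=="__main__": pose()
E
python3 pose.py
```

```text
t: 2.33
tool_pos: [0.5795, -0.0801, 0.1703]
tool_rot: [0.124, 0.992, 0.0, -0.0]
contact_force: [0.0, -0.6, 1.1]
opening: 0.0002
grip_force: 0.0
t2.33 jig x7.0 y-33.9 z170.3 toolyaw-err -0.27 F jig x0.2 y-0.6 z1.1 open 0.0002 [ 0.  0. -1.]
```

```bash
python3 -m jog '[[[-0.363,-0.74,0.6,0.0005],[-0.363,-0.74,0.9,0.0005],[-0.363,-0.74,0.9,0]]]' >/dev/null
python3 -m jog '[[[0,-0.76,0,0],[0,-0.76,0,0],[0,-0.76,0.6,0],[0,-0.76,0.6,0],[0,-0.76,0.6,0]]]' >/dev/null
python3 pose.py; python3 - <<'E'
from meas import *
p,d=grab_frame("side");cv2.imwrite("pics/s1.png",cv2.resize(p[150:300,180:400,::-1],None,fx=3,fy=3))
E
```

```text
t3.33 jig x36.8 y-152.8 z52.3 toolyaw-err -0.02 F jig x1.1 y-0.0 z0.1 open -0.0001 [-0.001  0.    -1.   ]
```

View pics/s1.png

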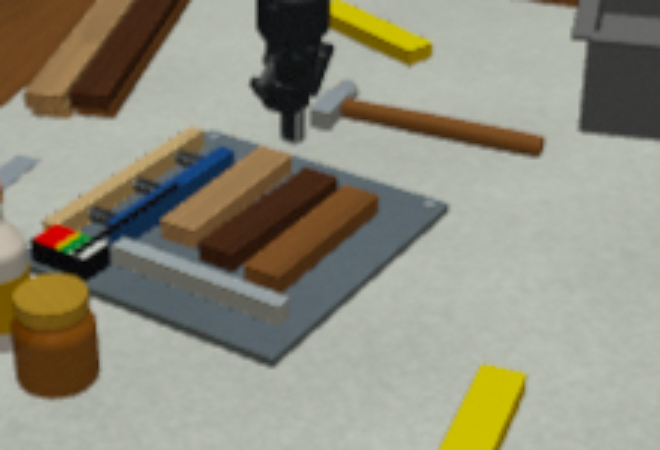

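The closed gripper hangs in front of the −y end of the jig at crop (291,135), clear of the hammer head (338,105). Now I'll lower and push the pale stave towards the stop.

```bash
python3 -m jog '[[[0,0,0.175,0],[0,0,0.175,0],[0,0.08,0.175,0],[0,0.16,0.175,0],[0,0.24,0.175,0],[0,0.31,0.175,0],[0,0.38,0.175,0],[0,0.45,0.175,0],[0,0.52,0.175,0],[0,0.58,0.175,0],[0,0.64,0.175,0],[0,0.64,0.175,0]]]' >/dev/null
python3 - <<'E'
from pose import *
pose(); p,d,X,h=look(); staves(X,h,d,J); cv2.imwrite("pics/w1.png",p[...,::-1])
E
```

```text
t4.88 jig x35.9 y-101.8 z36.3 toolyaw-err 0.00 F jig x0.6 y0.0 z-0.8 open 0.0004 [ 0.     0.001 -1.   ]
 brown jig (-65.65304565429688, -51.085060119628906) (11.375248908996582, 103.04984283447266) 0.1327037364244461 lo/hi [[-70.9, -101.6], [-60.2, -6.8]] 0.0345
 brown jig (-25.20536994934082, -51.3896598815918) (119.15238952636719, 39.38248825073242) 88.38411712646484 lo/hi [[-44.8, -109.7], [-5.8, 3.0]] 0.0347
 brown jig (38.20909118652344, -33.17750549316406) (40.89529800415039, 111.78575897216797) 0.18555819988250732 lo/hi [[18.2, -86.7], [56.9, 17.7]] 0.0346
```

View pics/w1.png

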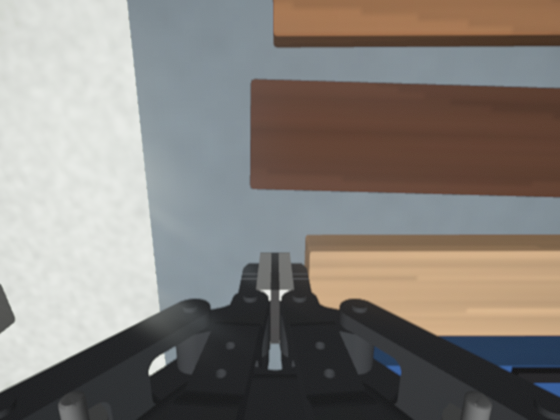

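The pale stave (left end at pixel (305,235)) is straight and in contact with the fingertips; about 9 mm remain to the stop.

```bash
python3 -m jog '[[[0,0.05,0,0],[0,0.1,0,0],[0,0.12,0,0],[0,0.13,0,0],[0,0.13,0,0]]]' >/dev/null; python3 pose.py
```

```text
t5.55 jig x35.9 y-93.8 z36.2 toolyaw-err -0.11 F jig x0.1 y-4.2 z-0.5 open 0.0003 [ 0.    -0.002 -1.   ]
```

```bash
python3 -m jog '[[[0,0.03,0,0],[0,0.05,0,0],[0,0.05,0,0]]]' >/dev/null; python3 pose.py
python3 -m jog '[[[0,-0.2,0,0],[0,-0.51,0,0],[0.6,-0.51,0,0],[0.76,-0.51,0,0],[0.76,-0.4,0,0],[0.76,-0.3,0,0],[0.76,-0.2,0,0],[0.76,-0.1,0,0],[0.76,-0.04,0,0],[0.76,0,0,0],[0.76,0.03,0,0],[0.76,0.03,0,0]]]' >/dev/null; python3 - <<'E'
from pose import *
pose(); p,d,X,h=look(); staves(X,h,d,J)
E
```

```text
t5.92 jig x35.9 y-93.4 z36.2 toolyaw-err -0.26 F jig x-0.7 y-14.5 z0.5 open -0.0001 [ 0.    -0.005 -1.   ]
t7.42 jig x-24.5 y-93.2 z36.4 toolyaw-err -0.36 F jig x1.1 y-23.4 z3.6 open 0.0001 [-0.    -0.007 -1.   ]
 brown jig (-80.09605407714844, -43.034854888916016) (40.43141174316406, 119.32964324951172) 0.2549052834510803 lo/hi [[-99.9, -101.4], [-61.3, 11.9]] 0.0347
 brown jig (-24.627178192138672, -25.446163177490234) (110.2085952758789, 40.51437759399414) 89.6346206665039 lo/hi [[-44.6, -78.8], [-5.7, 25.0]] 0.0346
 brown jig (20.04509162902832, 24.63134002685547) (29.336246490478516, 12.242136001586914) 73.74647521972656 lo/hi [[17.7, 11.4], [28.4, 39.0]] 0.0324
```

```bash
python3 -m jog '[[[0,-0.25,0,0],[0,-0.48,0,0],[0.6,-0.48,0,0],[0.69,-0.48,0,0],[0.69,-0.38,0,0],[0.69,-0.29,0,0],[0.69,-0.21,0,0],[0.69,-0.13,0,0],[0.69,-0.07,0,0],[0.69,-0.04,0,0],[0.69,-0.02,0,0],[0.69,-0.02,0,0]]]' >/dev/null; python3 - <<'E'
from pose import *
pose(); p,d,X,h=look(); staves(X,h,d,J)
E
```

```text
t8.97 jig x-79.7 y-93.2 z36.4 toolyaw-err -0.30 F jig x0.1 y-22.6 z3.4 open 0.0001 [-0.    -0.006 -1.   ]
 brown jig (-80.41495513916016, -25.608448028564453) (110.36685943603516, 40.575279235839844) 89.98846435546875 lo/hi [[-100.3, -78.9], [-61.5, 25.1]] 0.0346
 brown jig (-43.27146911621094, 20.252552032470703) (46.114192962646484, 18.735443115234375) 64.8255615234375 lo/hi [[-44.8, -1.3], [-27.6, 37.0]] 0.034
 brown jig (-42.977813720703125, -42.068817138671875) (14.632984161376953, 5.303959846496582) 57.35639190673828 lo/hi [[-45.2, -48.8], [-37.9, -37.2]] 0.0338
```

```bash
python3 -m jog '[[[0,-0.2,0,0],[0,-0.2,-0.6,0],[0.58,-0.2,-0.6,0],[0.58,0.2,-0.6,0],[0.58,0.2,-0.6,0]]]' >/dev/null; python3 -m jog '[[[0,0.7,0,0],[0,0.99,0,0],[0,0.99,0.3,0],[0,0.99,0.5,0],[0,0.99,0.6,0],[0,0.99,0.6,0]]]' -1 >/dev/null;  python3 pose.py; python3 -m jog '[[[0,0,0.04,0],[0,0,0.08,0],[0,0,0.08,0]]]' >/dev/null;  python3 - <<'E'
from pose import *
pose(); p,d,X,h=look(); staves(X,h,d,J);cv2.imwrite("pics/w2.png",p[...,::-1])
p,d=grab_frame("side");cv2.imwrite("pics/s2.png",cv2.resize(p[150:300,200:400,::-1],None,fx=4,fy=4))
E
```

```text
t10.40 jig x-126.6 y7.4 z35.9 toolyaw-err -0.08 F jig x0.5 y-0.5 z0.4 open 0.0858 [ 0.001 -0.    -1.   ]
t10.78 jig x-126.4 y7.8 z29.9 toolyaw-err -0.05 F jig x0.8 y-0.5 z0.2 open 0.0853 [ 0. -0. -1.]
 brown jig (-92.87610626220703, 7.661304473876953) (17.19218635559082, 102.9712142944336) 0.30909132957458496 lo/hi [[-100.8, -40.6], [-87.5, 55.6]] 0.034
 brown jig (-71.58563232421875, -76.55097198486328) (14.889261245727539, 7.867485046386719) 4.839051246643066 lo/hi [[-78.4, -80.0], [-64.8, -72.6]] 0.0347
 brown jig (-71.15703582763672, 94.36829376220703) (13.33096981048584, 14.666987419128418) 82.42778015136719 lo/hi [[-77.7, 87.9], [-64.4, 99.4]] 0.0347
```

View pics/s2.png

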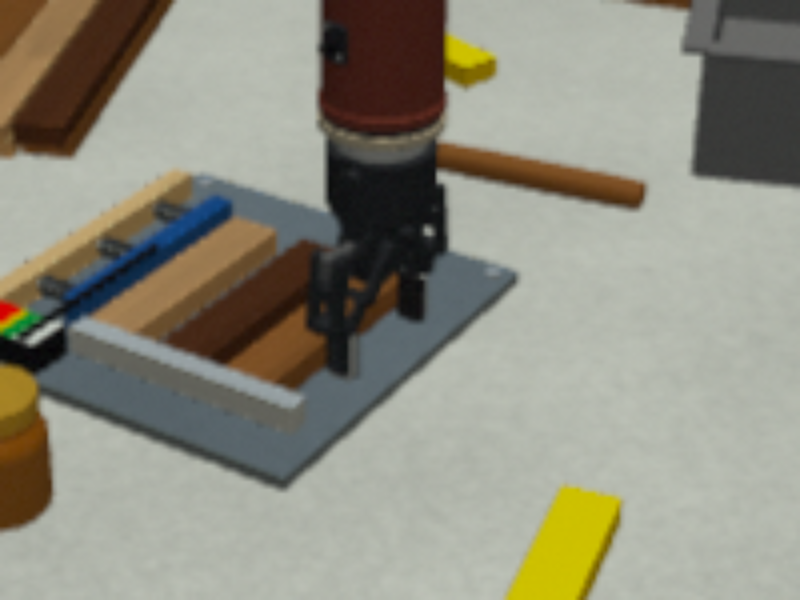

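View pics/w2.png

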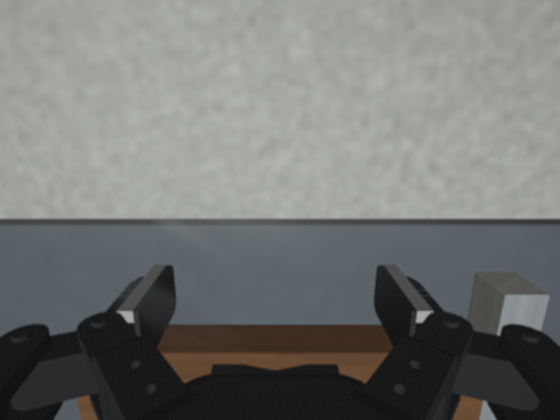

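The side picture shows both fingertips (340,365) and (410,310) on the near side of the mid stave, over the bed. The wrist picture shows the stave side at row 325, parallel to the gripper. I'll read the fingertip height from depth.

```bash
python3 - <<'E'
from pose import *
p,d,X,h=look(); q=jig(X,J)*1000
for (v0,v1,u0,u1) in((258,330,110,180),(258,330,370,440)):
    Y=np.dstack([q,X[...,2]*1000])[v0:v1,u0:u1].reshape(-1,3)
    Y=Y[(Y[:,2]>15.5)&(Y[:,2]<100)&(Y[:,0]<-102)]
    print(len(Y),np.percentile(Y,[0.5,2,5,20,50,95],axis=0).round(1).tolist())
E
```

```text
3288 [[-139.6, -48.4, 25.4], [-139.3, -47.7, 27.1], [-139.0, -46.6, 29.6], [-138.1, -39.6, 37.0], [-134.8, -35.4, 48.7], [-120.7, -34.7, 69.6]]
3289 [[-139.6, 49.0, 25.6], [-139.2, 49.9, 27.2], [-139.0, 50.1, 29.5], [-138.1, 50.3, 37.1], [-134.6, 50.8, 48.6], [-120.6, 61.9, 69.6]]
```

```bash
python3 -m jog '[[[0,0.02,0.088,0],[-0.1,0.02,0.088,0],[-0.17,0.02,0.088,0],[-0.24,0.02,0.088,0],[-0.31,0.02,0.088,0],[-0.38,0.02,0.088,0],[-0.45,0.02,0.088,0],[-0.52,0.02,0.088,0],[-0.59,0.02,0.088,0],[-0.65,0.02,0.088,0],[-0.7,0.02,0.088,0],[-0.7,0.02,0.088,0]]]' >/dev/null; python3 - <<'E'
from pose import *
pose()
p,d=grab_frame("side");m=camera_model("side");X=cloud("s",p,d,m);h=cv2.cvtColor(p,cv2.COLOR_RGB2HSV);staves(X,h,d,J)
p,d=grab_frame("scene");m=camera_model("scene");X=cloud("s",p,d,m);h=cv2.cvtColor(p,cv2.COLOR_RGB2HSV);staves(X,h,d,J)
E
```

```text
t12.43 jig x-69.8 y9.4 z22.9 toolyaw-err -0.05 F jig x-0.2 y0.1 z-0.4 open 0.0849 [-0.001  0.    -1.   ]
 brown jig (0.7025680541992188, 11.789100646972656) (180.90737915039062, 136.73818969726562) 89.9056625366211 lo/hi [[-61.2, -74.4], [60.2, 98.5]] 0.0329
 brown jig (4.027805328369141, 8.929496765136719) (135.08538818359375, 180.90975952148438) 0.10084223747253418 lo/hi [[-57.9, -79.8], [62.0, 96.9]] 0.034
```

```bash
cat > row.py <<'E'
from pose import *
def row(n):
    p,d=grab_frame(n);m=camera_model(n);X=cloud("s",p,d,m);h=cv2.cvtColor(p,cv2.COLOR_RGB2HSV)
    br=(d>0)&(h[...,0]<25)&(h[...,1]>70)&(X[...,2]>.028)&(X[...,2]<.042)
    q=jig(X,J)*1000;k=br&(abs(q[...,0])<105)&(abs(q[...,1])<115);q=q[k]
    x0,x1=np.percentile(q[:,0],[.5,99.5]);w=(x1-x0)/3
    print(n,"x",x0.round(1),x1.round(1),[tuple(np.percentile(q[(q[:,0]>x0+i*w+6)&(q[:,0]<x0+(i+1)*w-6),1],[.5,99.5]).round(1)) for i in range(3)])
    b=(d>0)&(h[...,0]>100)&(h[...,0]<130)&(h[...,1]>130)&(X[...,2]>.033)&(X[...,2]<.05)
    f=jig(X[b],J)*1000;f=f[(abs(f[:,1])<95)&(f[:,0]>50)&(f[:,0]<125)]
    print("  fence x",np.percentile(f[:,0],[1,50,99]).round(1),len(f))
    return p
if __name__=="__main__":
    pose();row("scene");p=row("side")
E
python3 row.py
python3 -m jog '[[[-0.05,0,0,0],[-0.1,0,0,0],[-0.14,0,0,0],[-0.18,0,0,0],[-0.22,0,0,0],[-0.26,0,0,0],[-0.26,0,0,0]]]' >/dev/null; python3 row.py
```

```text
t12.53 jig x-70.0 y9.4 z23.0 toolyaw-err -0.04 F jig x0.6 y0.5 z1.1 open 0.0851 [-0.001  0.    -1.   ]
scene x -57.9 62.3 [(np.float64(-79.8), np.float64(95.4)), (np.float64(-79.9), np.float64(96.5)), (np.float64(-81.3), np.float64(96.0))]
  fence x [74.4 82.6 89.6] 135
side x -64.8 59.8 [(np.float64(-54.5), np.float64(96.3)), (np.float64(-13.3), np.float64(96.8)), (np.float64(-77.1), np.float64(96.1))]
  fence x [66.6 75.5 89.8] 200
t13.50 jig x-51.2 y9.4 z22.5 toolyaw-err -0.03 F jig x-11.1 y0.4 z8.5 open 0.0852 [ 0.004 -0.001 -1.   ]
scene x -38.9 77.4 [(np.float64(-80.5), np.float64(96.3)), (np.float64(-79.8), np.float64(95.1)), (np.float64(-80.8), np.float64(97.3))]
  fence x [82.9 91.2 98.3] 135
side x -44.8 80.7 [(np.float64(-58.0), np.float64(99.3)), (np.float64(-12.0), np.float64(96.1)), (np.float64(-78.6), np.float64(100.8))]
  fence x [76.8 88.1 97.4] 165
```

```bash
python3 - <<'E'
from row import *
p=row("side");pose();q=row("scene");pose()
a=cv2.resize(p[180:285,190:340,::-1],(500,350),interpolation=2);b=cv2.resize(q[185:275,230:360,::-1],(500,346),interpolation=2)
cv2.imwrite("pics/s3.png",np.vstack([a[:, :],b])[:,:] if 0 else cv2.resize(np.hstack([a[:346],b]),(800,277)))
E
```

```text
side x -44.0 81.5 [(np.float64(-57.8), np.float64(98.4)), (np.float64(-13.7), np.float64(97.8)), (np.float64(-77.8), np.float64(100.5))]
  fence x [77.4 87.1 98.6] 168
t13.65 jig x-51.2 y9.4 z22.5 toolyaw-err -0.03 F jig x-11.2 y0.3 z7.3 open 0.0854 [ 0.004 -0.001 -1.   ]
scene x -38.6 77.1 [(np.float64(-80.3), np.float64(95.9)), (np.float64(-78.9), np.float64(95.3)), (np.float64(-80.7), np.float64(96.8))]
  fence x [82.7 91.1 98.2] 135
t13.70 jig x-51.2 y9.4 z22.4 toolyaw-err -0.03 F jig x-10.5 y-0.2 z6.5 open 0.0856 [ 0.004 -0.001 -1.   ]
```

View pics/s3.png

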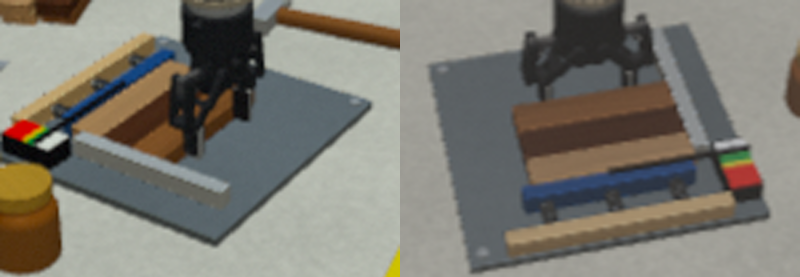

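Row is closed, flat and pressed, with the pointer just reaching the white/green border (scene crop (715,155)). About 7 mm more.

```bash
python3 -m jog '[[[-0.03,0,0,0],[-0.06,0,0,0],[-0.08,0,0,0],[-0.1,0,0,0],[-0.1,0,0,0],[-0.1,0,0,0]]]' >/dev/null; python3 - <<'E'
from row import *
pose();p=row("side");q=row("scene")
d=grab_frame("scene")[1];X=cloud("s",q,d,camera_model("scene"));g=jig(X,J)*1000
for x in(-26,14,54): 
    for y0,y1 in((-75,-45),(-15,35),(70,92)):
        k=(d>0)&(abs(g[...,0]-x-3)<13)&(g[...,1]>y0)&(g[...,1]<y1)&(X[...,2]<.05);print(x,y0,k.sum(),np.percentile(X[k][:,2]*1000,[10,50,90]).round(1))
a=cv2.resize(q[185:275,230:360,::-1],(780,540),interpolation=2)
cv2.imwrite("pics/s4.png",a)
E
```

```text
t14.45 jig x-45.2 y9.4 z22.1 toolyaw-err -0.02 F jig x-19.4 y-0.7 z13.9 open 0.0852 [ 0.007 -0.001 -1.   ]
side x -36.7 85.9 [(np.float64(-56.2), np.float64(97.8)), (np.float64(-29.7), np.float64(96.8)), (np.float64(-78.9), np.float64(100.9))]
  fence x [ 82.6  93.  103.5] 166
scene x -33.1 84.3 [(np.float64(-80.6), np.float64(97.1)), (np.float64(-79.1), np.float64(95.7)), (np.float64(-80.7), np.float64(96.1))]
  fence x [ 89.9  97.3 103.9] 138
-26 -75 52 [30.6 33.5 37.1]
-26 -15 77 [31.6 33.8 35.9]
-26 70 32 [32.1 33.7 37.3]
14 -75 49 [31.6 34.  37.2]
14 -15 84 [31.2 34.  36.6]
14 70 37 [32.2 34.5 36.8]
54 -75 56 [32.1 34.3 36.5]
54 -15 92 [31.3 33.6 36.9]
54 70 53 [-752.7   33.2   36. ]
```

View pics/s4.png

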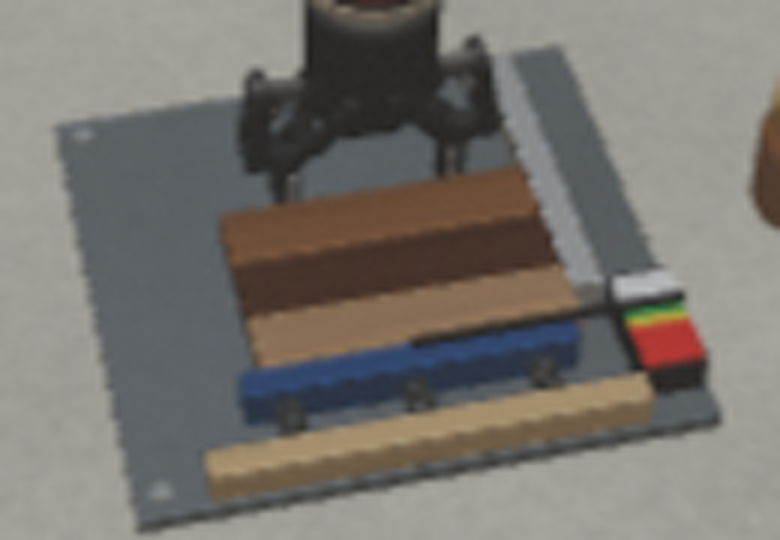

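The pointer is at the start of the green (620,308), about 15 mm of travel by the measurements. I'll add 2–3 mm to sit mid-green.

```bash
python3 -m jog '[[[-0.02,0,0,0],[-0.035,0,0,0],[-0.035,0,0,0],[-0.035,0,0,0],[-0.035,0,0,0],[-0.035,0,0,0],[-0.035,0,0,0],[-0.035,0,0,0]]]' >/dev/null; python3 row.py; python3 - <<'E'
from pose import *
def near(n):
    p,d=grab_frame(n);X=cloud(n,p,d,camera_model(n));g=jig(X,J)*1000
    h=cv2.cvtColor(p,cv2.COLOR_RGB2HSV)
    s=(g[...,1]>122)&(g[...,1]<154)&(g[...,0]>55)&(g[...,0]<132)&(X[...,2]>.03)&(X[...,2]<.06)
    for nm,k in(("dark",h[...,2]<70),("white",(h[...,1]<50)&(h[...,2]>120)),("green",(h[...,0]>45)&(h[...,0]<85)&(h[...,1]>80)),("yellow",(h[...,0]>20)&(h[...,0]<35)&(h[...,1]>120)),("red",(h[...,0]<8)&(h[...,1]>120))):
        if (s&k).sum(): print(n,nm,(s&k).sum(),np.percentile(g[s&k][:,0],[2,50,98]).round(1))
near("scene");near("side");pose()
E
```

```text
t15.60 jig x-43.1 y9.4 z22.1 toolyaw-err -0.01 F jig x-22.1 y-0.6 z17.1 open 0.0855 [ 0.009 -0.001 -1.   ]
scene x -30.8 83.7 [(np.float64(-80.5), np.float64(95.8)), (np.float64(-80.2), np.float64(95.7)), (np.float64(-81.6), np.float64(97.0))]
  fence x [ 91.   99.6 106.7] 138
side x -37.0 88.1 [(np.float64(-56.5), np.float64(99.0)), (np.float64(-14.5), np.float64(95.7)), (np.float64(-76.6), np.float64(101.9))]
  fence x [ 85.4  93.9 104.6] 155
scene dark 15 [ 89.3  91.3 131.6]
scene white 41 [63.6 72.7 83.6]
scene green 5 [90.8 92.5 96.2]
scene yellow 9 [94.3 97.1 99.1]
scene red 62 [104.8 117.7 129.5]
side dark 29 [59.7 87.5 95.8]
side white 39 [63.9 72.6 81.9]
side green 21 [84.3 87.8 90.3]
side yellow 9 [ 64.   91.1 100.9]
side red 52 [104.7 115.9 127.7]
t15.80 jig x-43.1 y9.4 z22.1 toolyaw-err -0.01 F jig x-23.2 y-0.3 z16.8 open 0.0853 [ 0.009 -0.001 -1.   ]
```

```bash
python3 -c "
from rig import r
print(r.close_job())"
```

```text
the job is handed in; nothing more can be done
None
```

I handed the job in at about 16 s with all three staves butted against the side stop and closed into a tight, flat row. The arm is still pressing the row, and the pointer stands mid-green at about 17 mm of fence travel (measured from the camera images). It never neared the red, and nothing but the staves was pushed.

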